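# Stand the dosing-feed bottles in their spill trays

## Task

The four feed bottles for the dosing pumps have been refilled and left standing loose on the bench among their empty spill trays. Before the pumps are started, stand each bottle in the tray made for it - the one with the bottle's own outline and only a narrow gap all round - so that it ends upright and flat on the tray's floor. Carry the bottles upright and set them down gently, never dropping them, and leave the beaker and the wrench where they are.

Things in the scene. Friction and masses are not known exactly. Their poses are not given: they have to be found in the camera images.
- bottle_large_round_center (a point): The large round feed bottle. White plastic, black ribbed screw cap on its axis, upright and loose. Body 66 mm in diameter. 130 mm tall, 0.2 to 0.45 kg; above the underside: sides end at 84 mm, shoulder slopes to the neck (32 mm across) at 96 mm, round cap 40 mm across from 108 to 130 mm. Point: on its axis, half-way up (65 mm), z up.
- bottle_small_round_center (a point): The small round feed bottle. White plastic, black ribbed screw cap on its axis, upright and loose. Body 44 mm in diameter up to 64 mm; the shoulder slopes in to the bare neck (26 mm across) at 72 mm; the round cap is 32 mm across and spans 84 to 106 mm above the underside. 106 mm tall, about 0.09 to 0.17 kg. The point is on its axis, half-way up (53 mm above its underside), z up.
- bottle_square_center (a point): The square feed bottle. White plastic, black ribbed screw cap on its axis, upright and loose. Body 58 by 58 mm seen from above. 130 mm tall, 0.2 to 0.45 kg; above the underside: sides end at 84 mm, shoulder slopes to the neck (32 mm across) at 96 mm, round cap 40 mm across from 108 to 130 mm. Point: on its axis, half-way up (65 mm), z up, x and y square to its flat sides.
- bottle_oblong_center (a point): The oblong (flat-sided) feed bottle. White plastic, black ribbed screw cap on its axis, upright and loose. Body 44 mm along its x by 84 mm along its y. 130 mm tall, 0.2 to 0.45 kg; above the underside: sides end at 84 mm, shoulder slopes to the neck (32 mm across) at 96 mm, round cap 40 mm across from 108 to 130 mm. Point: on its axis, half-way up (65 mm), z up.
- tray_large_round: The large round spill tray, 88 mm in diameter inside, 96 outside. Fixed to the bench (does not slide). Cream plastic, 25 mm high, 5 mm thick floor, 4 mm walls with a thin rolled rim (outside 2.5 mm more). Origin: centre of its underside, on the bench; z up.
- tray_small_round: The small round spill tray, 64 mm in diameter inside, 72 outside. Fixed to the bench (does not slide). Cream plastic, 25 mm high, 5 mm thick floor, 4 mm walls with a thin rolled rim (outside 2.5 mm more). Origin: centre of its underside, on the bench; z up.
- tray_square: The square spill tray, 78 by 78 mm inside, 86 outside. Fixed to the bench (does not slide). Cream plastic, 25 mm high, 5 mm thick floor, 4 mm walls with a thin rolled rim (outside 2.5 mm more). Origin: centre of its underside, on the bench; z up, x and y square to its sides.
- tray_oblong: The oblong spill tray, 64 mm (along its x) by 104 mm (along its y) inside, 8 mm more outside. Fixed to the bench (does not slide). Cream plastic, 25 mm high, 5 mm thick floor, 4 mm walls with a thin rolled rim (outside 2.5 mm more). Origin: centre of its underside, on the bench; z up.
- beaker: Bystander: an empty glass beaker, 68 mm across, 90 mm tall, standing at the left edge of the work. Origin: centre of its underside.
- wrench: Bystander: a steel wrench 180 mm long, lying flat at the right edge of the work. Origin: its middle, on the bench; x along its length.
Things that resemble listed ones, but are neither listed nor needed, are in the scene too. What is shaped like the tray_small_round but turquoise is not meant.

How it is judged:
By the outcome, as a careful person would: the job done as asked, in the order asked, and still so for the second after the job is handed in, with the robot touching nothing.
It also fails if it takes over 112 s, if anything falls off the work surface, if the arm or the gripper's body presses on something with over 40 N, if the wrist force passes 120 N, or if a joint passes its speed limit or range.

## Robot

A 6-joint arm with a two-finger parallel gripper is mounted at the origin on the work surface. World frame = base frame: x ahead of the robot, y to its left, z up, the work surface at z = 0. Lengths are in m, angles in degrees, forces in N, time in s.
With the tool pointing down it reaches from about 0.375 to 0.9 m from the base axis. Payload 3.1 kg.
Tool frame: the origin (TCP) lies on the centre line of the jaws, within the pads' length; the fingertips stand 17 mm ahead of it and the grasp point (between the pads) lies 2 mm behind it; x points along the fingers, y is the direction in which the jaws open and shut, and the axes are right-handed (so a half turn about x gives the same grasp; the last joint's range is limited). The gripper opens to 87 mm and grips with 3 to 60 N. Pads are 19 mm wide; open, the fingers measure 117 mm over their backs; the gripper's body (75 mm by 190 mm) begins 51 mm behind the grasp point.
Start: joints at [61.392, 30.224, 82.088, -0, 67.689, -10.227], TCP at [0.197, 0.593, 0.213] pointing down, gripper open.
Joint ranges: [-176.69, 176.69], [-43.24, 126.21], [12.49, 139.97], [-82, 262], [0, 151.66], [-163.58, 163.58]. Speed limits (degrees/s): [159.86, 159.86, 180, 180, 180, 180].

## Interface

Orientations are given as [roll, pitch, yaw] about the fixed x, y, z axes, in that order (R = Rz(yaw) Ry(pitch) Rx(roll)).
In Python, from rig import r gives the robot as it stands.
- The arm moves only by the shell command python3 -m jog 'ROWS' [OPENING] [FORCE]. ROWS is JSON, a list of rows, each an object of numbers: "tx", "ty", "tz": the shift along the tool's x, y, z each as a share of 0.8 m, from -1 to 1; "turn": the turn about the tool's x as a share of 360 degrees, from -1 to 1. In form: [{"tx": .., "ty": .., "tz": .., "turn": ..}, ...]. A call has 1 to 5 rows; each row is the pose to reach, as a shift and turn from the pose commanded when the call began, along the tool's axes at that moment, turning the shorter way round; what a row does not reach only later rows make up. A row lasts 1/12 s, in which the tool goes at most 41.7 mm and 7.16 degrees, less where a joint would pass 70% of its speed; a pose out of reach is approached as far as the arm can. A call with a number of a shift or a turn outside -1 to 1 is refused whole. A call with a gripper value outside its range is refused whole. OPENING is the gripper's target within -1 to 1 (fully open at 1, half-way at 0, shut at -1), set as the call begins (- or left out, the last holds). The fingers move at their own pace and stop on an object; FORCE is the grip in N (left out, the last holds). Time passes only in rows, so rows that repeat a pose let the fingers close. It gives the time, the measured TCP pose, the force and the opening at its end, in the units of the state.
- r.sense(): the state, without advancing time (a new reading comes with each control period).
- r.capture(name): name is "side" or "top"; returns a dict with "color" (480x640x3 uint8, red, green, blue), "camera_matrix" (3x3 intrinsics, pixels), "dist" ([k1, k2, p1, p2, k3] as OpenCV has them; the pictures are not rectified), "xyz" and "rotation" of the camera in the world. Camera axes: x right, y down, z forward; pixel columns grow to the right and rows downward; lengths in m; the calibration is good to about 2 mm. A picture is of the moment at which its call begins. There is no depth.
- r.close_job(): hands the job in, once; it reports no verdict.
Trained networks look in a picture, given as the dict that the camera call returned (one of the last four; its "shot" number tells which), for a name from the list of things; names that differ only in an ending like _2 or _b are one class to them, and where a whole thing is asked for, a point or a joint stands for the part that bears it (a point fixed in the world has none). Each returns a list of dicts, best first, with "p" (0 to 1); they miss things now and then, are a little off and sometimes report something else, mostly with a low value. They report only what shows in the picture. A call takes as long as a camera call. They do not tell look-alikes from the thing itself.
- r.recognise(name, picture): "at" ([column, row] in pixels, amid what is visible of it).
- r.masks_of(name, picture): "region" (480x640 bool, what is visible of it) and "at" ([column, row] in pixels, amid what is visible of it).
- r.landmark_of(name, picture): "at" ([column, row] in pixels: a listed point, or the origin of a listed thing).
The state is a dict: "clock": time; "joint_positions": joint angles; "qvel": joint speeds; "joint_efforts": joint torques, N m; "position": TCP position; "ee_rot": TCP orientation; "force": force on the tool from outside, world axes, zero at the start; "torque": the same for the moment, N m; "finger_gap": finger opening in m.
Only numpy, scipy, OpenCV 4.12 (cv2) and the standard library are available. Lean on these libraries where they do the work, as an engineer would, in place of code of your own. Each camera call takes 0.05 s, during which the arm holds its last target. There are 200 camera calls.

## Working session

There is one attempt and no reset: what is moved stays moved. The work goes in short steps, Python scripts to look and compute and a shell command to move; the robot and the scene stay as the last step left them, time stands still between calls to the robot, and variables do not carry over. Pictures are saved under pics/ and viewed, about 12 in all and at most 16, crops included, and the job is handed in when it is done.

```bash
ls; mkdir -p pics; cat > h.py <<'E'
import numpy as np, cv2
from rig import r
def save(p,n,box=None,s=1):
    im=p["color"][:,:,::-1]
    if box: im=im[box[1]:box[3],box[0]:box[2]]
    if s!=1: im=cv2.resize(im,None,fx=s,fy=s,interpolation=cv2.INTER_CUBIC)
    cv2.imwrite("pics/"+n,im)
def ray(p,uv):
    uv=np.array(uv,float).reshape(-1,1,2)
    n=cv2.undistortPoints(uv,np.array(p["camera_matrix"]),np.array(p["dist"]))[:,0]
    d=np.c_[n,np.ones(len(n))]@np.array(p["rotation"]).T if np.shape(p["rotation"])==(3,3) else None
    return np.array(p["xyz"]),d
def onz(p,uv,z):
    o,d=ray(p,uv); return o+d*((z-o[2])/d[:,2])[:,None]
def tri(p1,u1,p2,u2):
    A=np.zeros((3,3));b=np.zeros(3);L=[]
    for p,u in((p1,u1),(p2,u2)):
        o,d=ray(p,u);d=d[0]/np.linalg.norm(d[0]);P=np.eye(3)-np.outer(d,d);A+=P;b+=P@o;L.append((o,P))
    x=np.linalg.solve(A,b); return x,[np.linalg.norm(P@(x-o)) for o,P in L]
def proj(p,X):
    R=np.array(p["rotation"]); t=-R.T@np.array(p["xyz"])
    return cv2.projectPoints(np.array(X,float).reshape(-1,3),cv2.Rodrigues(R.T)[0],t,np.array(p["camera_matrix"]),np.array(p["dist"]))[0][:,0]
B=["bottle_large_round_center","bottle_small_round_center","bottle_square_center","bottle_oblong_center"]
T=["tray_large_round","tray_small_round","tray_square","tray_oblong"]
E
python3 - <<'E'
from h import *
s=r.sense();print(s["clock"],s["position"],s["ee_rot"],s["finger_gap"])
P={}
for c in("side","top"):
    p=P[c]=r.capture(c);save(p,c+"0.png");print(c,p["xyz"],np.round(p["rotation"],3).tolist(),np.round(p["camera_matrix"],0).tolist())
for n in B+T+["beaker","wrench"]:
    D={c:r.landmark_of(n,P[c]) for c in P}
    for c in P: print(n,c,[(np.round(d["at"]).tolist(),round(d["p"],2)) for d in D[c][:4]])
    for a in D["side"][:3]:
        for b in D["top"][:3]:
            x,e=tri(P["side"],a["at"],P["top"],b["at"]);
            if max(e)<.012: print("   ",x.round(3),np.round(e,4))
print(r.sense()["clock"])
E
```

```text
pics
0.0 [0.19668515 0.59246727 0.21197911] [-100.86616644   89.87816213 -119.2488349 ] 0.08724096017318042
side [ 0.10867255 -0.75843987  1.02198501] [-139.184, 0.434, -26.415] [[490.0, 0.0, 325.0], [0.0, 490.0, 238.0], [0.0, 0.0, 1.0]]
top [0.3345407  0.0072013  1.02091506] [-171.009, -1.763, -90.44] [[455.0, 0.0, 322.0], [0.0, 455.0, 235.0], [0.0, 0.0, 1.0]]
bottle_large_round_center side [([295.0, 214.0], 0.58)]
bottle_large_round_center top [([268.0, 258.0], 0.61)]Traceback (most recent call last):
  File "<stdin>", line 11, in <module>
  File "h.py", line 18, in tri
    o,d=ray(p,u);d=d[0]/np.linalg.norm(d[0]);P=np.eye(3)-np.outer(d,d);A+=P;b+=P@o;L.append((o,P))
                   ~^^^
TypeError: 'NoneType' object is not subscriptable
```

```bash
python3 - <<'E'
s=open('h.py').read()
s=s.replace('''@np.array(p["rotation"]).T if np.shape(p["rotation"])==(3,3) else None''','@rot(p).T').replace('R=np.array(p["rotation"])','R=rot(p)')
s=s.replace('def save','from scipy.spatial.transform import Rotation as Ro\ndef rot(p): return Ro.from_euler("xyz",p["rotation"],degrees=True).as_matrix()\ndef save',1)
open('h.py','w').write(s)
E
python3 - <<'E'
from h import *
P={}
for c in("side","top"):
    p=P[c]=r.capture(c);save(p,c+"0.png")
import pickle;pickle.dump(P,open("P0.pkl","wb"))
for n in B+T+["beaker","wrench"]:
    D={c:r.landmark_of(n,P[c]) for c in P}
    for c in P: print(n,c,[(np.round(d["at"]).tolist(),round(d["p"],2)) for d in D[c][:4]])
    for a in D["side"][:3]:
        for b in D["top"][:3]:
            x,e=tri(P["side"],a["at"],P["top"],b["at"]);
            if max(e)<.012: print("   ",x.round(3),np.round(e,4))
print(r.sense()["clock"])
E
```

```text
bottle_large_round_center side [([292.0, 214.0], 0.96)]
bottle_large_round_center top [([264.0, 256.0], 0.77)]
    [0.435 0.102 0.061] [0.0067 0.0067]
bottle_small_round_center side [([361.0, 197.0], 0.7)]
bottle_small_round_center top [([274.0, 169.0], 0.73)]
    [0.632 0.081 0.055] [0.0009 0.0009]
bottle_square_center side [([340.0, 262.0], 0.58)]
bottle_square_center top [([356.0, 247.0], 0.6), ([503.0, 233.0], 0.28)]
    [ 0.466 -0.096  0.055] [0.0052 0.0052]
bottle_oblong_center side [([399.0, 241.0], 0.7)]
bottle_oblong_center top [([362.0, 170.0], 0.59)]
    [ 0.633 -0.111  0.064] [0.0023 0.0023]
tray_large_round side [([324.0, 171.0], 0.88), ([361.0, 194.0], 0.65)]
tray_large_round top [([183.0, 188.0], 0.73)]
    [ 0.615  0.297 -0.013] [0.0054 0.0054]
tray_small_round side [([277.0, 197.0], 0.7), ([247.0, 214.0], 0.7), ([362.0, 196.0], 0.6)]
tray_small_round top [([362.0, 171.0], 0.72), ([206.0, 305.0], 0.64), ([197.0, 259.0], 0.62)]
    [ 0.443  0.262 -0.018] [0.0001 0.0001]
    [ 0.339  0.237 -0.023] [0.0001 0.0001]
tray_square side [([363.0, 335.0], 0.56), ([294.0, 212.0], 0.44)]
tray_square top [([434.0, 261.0], 0.75)]
    [ 0.436 -0.277  0.004] [0.0017 0.0017]
tray_oblong side [([426.0, 308.0], 0.79)]
tray_oblong top [([427.0, 182.0], 0.88), ([182.0, 187.0], 0.33)]
    [ 0.623 -0.274 -0.014] [0.0011 0.0011]
beaker side [([281.0, 150.0], 0.62)]
beaker top [([118.0, 218.0], 0.83)]
    [ 0.536  0.442 -0.002] [0.001 0.001]
wrench side [([426.0, 384.0], 0.64)]
wrench top [([506.0, 231.0], 0.76)]
    [ 0.5   -0.449  0.01 ] [0.0008 0.0008]
1.3
```

View pics/side0.png

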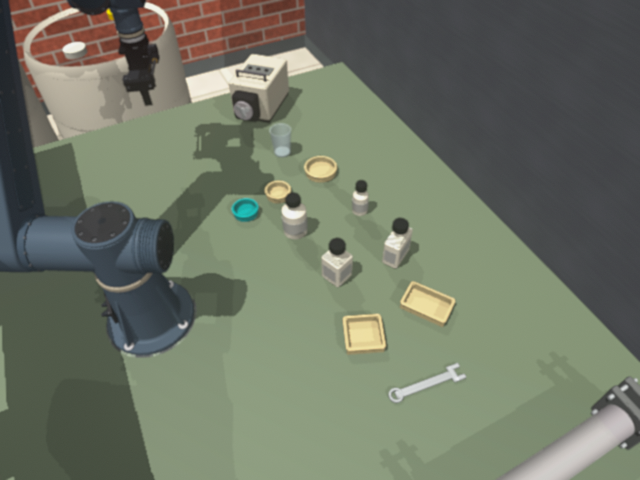

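View pics/top0.png

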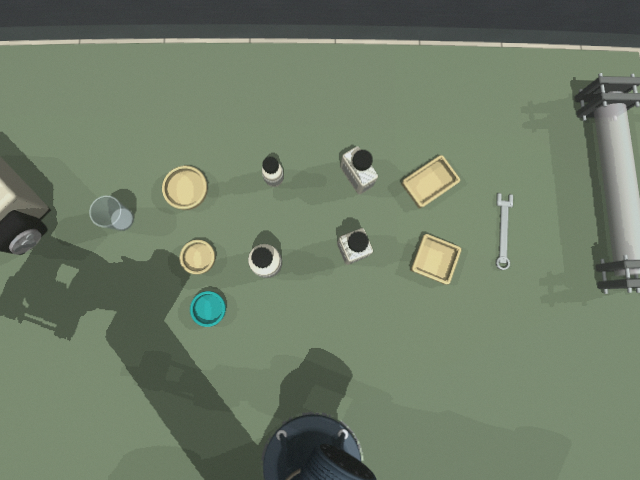

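The side view shows bottles at about (292,214), (361,197), (337,262) and (397,243). The cream trays are at (321,168), (278,191), (364,333) and (428,303), with the turquoise look-alike at (246,209). In the top view the cream trays are at (185,187) large round, (197,257) small round, (437,258) square and (431,181) oblong. The turquoise one, not meant, is at (208,309). Next I fit the outlines to the masks in both views and check them in an enlarged overlay.

```bash
cat > fit.py <<'E'
from h import *
from scipy.optimize import minimize
a=np.linspace(0,2*np.pi,40,endpoint=False)
def circ(R,z): return np.c_[R*np.cos(a),R*np.sin(a),0*a+z]
def box(w,h,z): return np.array([[i*w/2,j*h/2,z] for i,j in((1,1),(1,-1),(-1,-1),(-1,1))])
def bot(f,hb,hs,h,rn,rc): return [np.r_[f(0),f(hb),],np.r_[f(hb),circ(rn,hs)],np.r_[circ(rn,hs),circ(rn,h-.022)],np.r_[circ(rc,h-.022),circ(rc,h)]]
big=(.084,.096,.13,.016,.02)
M={B[0]:bot(lambda z:circ(.033,z),*big),B[1]:bot(lambda z:circ(.022,z),.064,.072,.106,.013,.016),
 B[2]:bot(lambda z:box(.058,.058,z),*big),B[3]:bot(lambda z:box(.044,.084,z),*big),
 T[0]:[np.r_[circ(.048,0),circ(.0505,.025)]],T[1]:[np.r_[circ(.036,0),circ(.0385,.025)]],
 T[2]:[np.r_[box(.086,.086,0),box(.091,.091,.025)]],T[3]:[np.r_[box(.072,.112,0),box(.077,.117,.025)]]}
S=4
def sil(p,n,x,z0=0):
    c,s=np.cos(x[2]),np.sin(x[2]);m=np.zeros((480*S,640*S),np.uint8)
    for q in M[n]:
        w=q@np.array([[c,s,0],[-s,c,0],[0,0,1]])+[x[0],x[1],z0]
        cv2.fillConvexPoly(m,cv2.convexHull((proj(p,w)*S+S/2-.5).round().astype(np.int32)),255)
    return m
def soft(p,n,x,z0=0): return cv2.resize(sil(p,n,x,z0),(640,480),interpolation=cv2.INTER_AREA)/255.
def fit(n,x0,views,z0=0):
    def cost(x): return sum(np.abs(soft(p,n,x,z0)-m).sum()/m.sum() for p,m in views)
    best=None
    for y in ([0] if "round" in n else np.radians([0,22,45,67] if "square" in n else [0,30,60,90,120,150])):
        x=[*x0[:2],y]
        o=minimize(cost,x,method="Nelder-Mead",options=dict(initial_simplex=np.array([x,[x[0]+.01,x[1],y],[x[0],x[1]+.01,y],[x[0],x[1],y+.25]]),xatol=2e-4,fatol=1e-3,maxfev=90))
        if best is None or o.fun<best.fun: best=o
    return best
E
cat > m1.py <<'E'
from fit import *
P={c:r.capture(c) for c in("side","top")}
X0={B[0]:(.435,.102),B[1]:(.632,.081),B[2]:(.466,-.096),B[3]:(.633,-.111),T[0]:(.615,.297),T[1]:(.443,.262),T[2]:(.436,-.277),T[3]:(.623,-.274)}
res={};ov={c:cv2.resize(P[c]["color"][:,:,::-1],None,fx=S,fy=S) for c in P}
for n in X0:
    V={}
    for c in P:
        g=soft(P[c],n,(*X0[n],0))>.5; best=None
        for d in r.masks_of(n,P[c]):
            m=np.array(d["region"]);i=(m&g).sum()/(m|g).sum()
            if i>.3 and (best is None or i>best[0]): best=(i,m.astype(float))
        if best: V[c]=(P[c],best[1])
        else: print(n,c,"no mask")
    print(n)
    for k in (list(V),)+tuple([c] for c in V):
        o=fit(n,X0[n],[V[c] for c in k]); print("   ",k,o.x[:2].round(4),np.degrees(o.x[2]).round(1),round(o.fun,3))
        if k==list(V): res[n]=o.x.tolist()
    for c in P:
        cv2.drawContours(ov[c],cv2.findContours(sil(P[c],n,res[n]),0,1)[0],-1,(0,0,255),1)
import json;json.dump(res,open("res.json","w"))
t=ov["top"][140*S:320*S,150*S:480*S];s=ov["side"][140*S:360*S,220*S:470*S]
cv2.imwrite("pics/ovt.png",cv2.resize(t,(800,436)));cv2.imwrite("pics/ovs.png",cv2.resize(s,(680,598)))
s=r.sense();print(s["clock"]);print(Ro.from_euler("xyz",s["ee_rot"],degrees=True).as_matrix().round(3),s["position"])
E
python3 m1.py
```

```text
bottle_large_round_center
    ['side', 'top'] [0.4316 0.0989] 29.2 0.15
    ['side'] [0.4308 0.0993] 16.6 0.065
    ['top'] [0.4328 0.0987] 11.9 0.07
bottle_small_round_center
    ['side', 'top'] [0.6301 0.086 ] 3.6 0.142
    ['side'] [0.63   0.0856] 6.8 0.057
    ['top'] [0.6311 0.086 ] 3.0 0.075
bottle_square_center
    ['side', 'top'] [ 0.4635 -0.0922] 21.4 0.164
    ['side'] [ 0.4627 -0.0935] 124.2 0.091
    ['top'] [ 0.4637 -0.0919] 22.5 0.056
bottle_oblong_center top no mask
bottle_oblong_center
    ['side'] [ 0.635 -0.104] 125.8 0.075
    ['side'] [ 0.635 -0.104] 125.8 0.075
tray_large_round
    ['side', 'top'] [0.6021 0.2861] 30.9 0.138
    ['side'] [0.6023 0.2857] 22.5 0.067
    ['top'] [0.6024 0.2873] 24.3 0.065
tray_small_round
    ['side', 'top'] [0.4458 0.2523] 6.9 0.233
    ['side'] [0.4437 0.2517] 3.2 0.182
    ['top'] [0.446  0.2522] 8.5 0.046
tray_square
    ['side', 'top'] [ 0.4372 -0.2794] 68.4 0.145
    ['side'] [ 0.4366 -0.2805] 67.6 0.042
    ['top'] [ 0.4389 -0.2776] 68.2 0.082
tray_oblong
    ['side', 'top'] [ 0.6182 -0.2763] 33.2 0.14
    ['side'] [ 0.6178 -0.2771] 212.8 0.052
    ['top'] [ 0.6182 -0.276 ] 34.1 0.078
2.2
[[ 0.     0.315  0.949]
 [ 0.     0.949 -0.315]
 [-1.     0.     0.   ]] [0.19701223 0.59312114 0.21295829]
```

View pics/ovt.png

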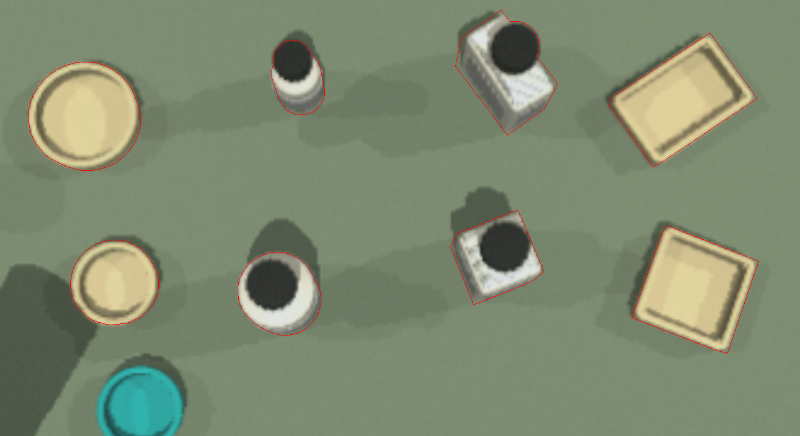

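View pics/ovs.png

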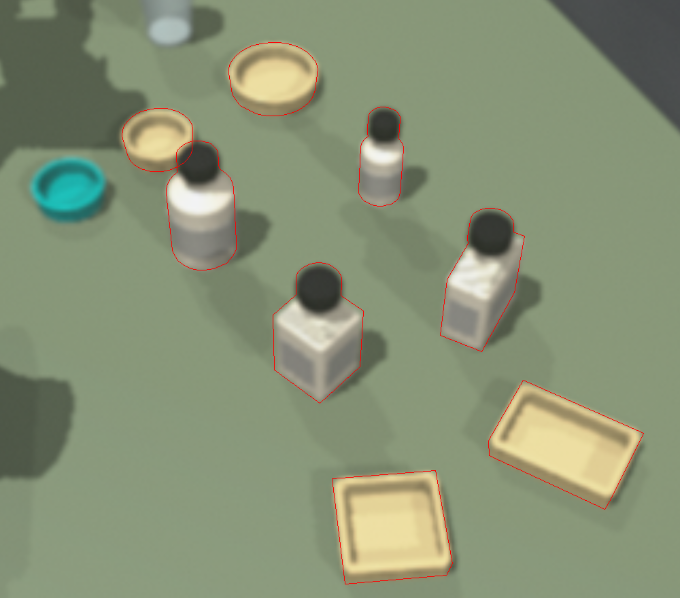

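The turquoise tray (crop pixel 140,405) is excluded. The cream small round tray (115,283) is the one meant, because the outlines fit it. Every fit sits tight except the oblong bottle's yaw in the top view, so I refit that one from colour and add a move calculator.

```bash
cat > wh.py <<'E'
# wh.py x y z [world yaw delta deg] : shares for jog from the measured pose
import sys; from h import *
s=r.sense();R=Ro.from_euler("xyz",s["ee_rot"],degrees=True).as_matrix()
v=[float(a) for a in sys.argv[1:]]
d=R.T@(np.array(v[:3])-s["position"])
print("t",round(s["clock"],2),"pos",np.round(s["position"],4),"yaw",np.degrees(np.arctan2(R[1,1],R[0,1])).round(1),"tilt",np.degrees(np.arccos(-R[2,0])).round(2),"F",np.round(s["force"],1),"gap",round(s["finger_gap"],4),"J6",np.round(s["joint_positions"][5]),"\n shares",(d/.8).round(4),"mm",(d*1000).round(1),"turn",round(-v[3]/360,4) if len(v)>3 else 0)
E
python3 - <<'E'
from fit import *
import pickle,json
P=pickle.load(open("P0.pkl","rb"));res=json.load(open("res.json"))
V=[]
for c in P:
    im=P[c]["color"].astype(int);g=soft(P[c],B[3],res[B[3]])>.5
    ex=im[...,1]-(im[...,0]+im[...,2])/2   # green excess
    near=cv2.dilate(g.astype(np.uint8),np.ones((9,9)))>0
    m=(ex<7)&near; m=cv2.morphologyEx(m.astype(np.uint8),cv2.MORPH_OPEN,np.ones((3,3))).astype(float)
    print(c,m.sum(),g.sum()); V.append((P[c],m))
for v in (V,V[:1],V[1:]):
    o=fit(B[3],res[B[3]],v);print(o.x[:2].round(4),np.degrees(o.x[2]).round(1),round(o.fun,3))
E
python3 -m jog '[{"ty":-0.16,"tz":0.16},{"ty":-0.16,"tz":0.16},{"ty":-0.16,"tz":0.16},{"ty":-0.16,"tz":0.16},{"ty":-0.16,"tz":0.16}]' 1 40
python3 -m jog '[{"ty":-0.16,"tz":0.16},{"ty":-0.16,"tz":0.16},{"ty":-0.16,"tz":0.16},{"ty":-0.16,"tz":0.16},{"ty":-0.16,"tz":0.16}]'
python3 wh.py 0.432 0.099 0.18
```

```text
side 755.0 1056
top 807.0 1301
[ 0.6343 -0.1062] 129.1 0.977
[ 0.633  -0.1085] 130.0 0.355
[ 0.6333 -0.1037] 108.1 0.539
t 2.2 pos [0.197  0.5931 0.213 ] yaw 71.6 tilt 0.0 F [-0.3  0.1 -0. ] gap 0.087 J6 -10.0 
 shares [ 0.0412 -0.4936  0.4735] mm [  33.  -394.8  378.8] turn 0invalid input
invalid input
```

```bash

python3 -m jog '[{"tx":0,"ty":-0.16,"tz":0.16,"turn":0},{"tx":0,"ty":-0.16,"tz":0.16,"turn":0},{"tx":0,"ty":-0.16,"tz":0.16,"turn":0},{"tx":0,"ty":-0.16,"tz":0.16,"turn":0},{"tx":0,"ty":-0.16,"tz":0.16,"turn":0}]' 1 40
python3 -m jog '[{"tx":0,"ty":-0.16,"tz":0.16,"turn":0},{"tx":0,"ty":-0.16,"tz":0.16,"turn":0},{"tx":0,"ty":-0.16,"tz":0.16,"turn":0},{"tx":0,"ty":-0.16,"tz":0.16,"turn":0},{"tx":0,"ty":-0.16,"tz":0.16,"turn":0}]'
python3 wh.py 0.432 0.099 0.18
```

```text
clock: 2.62
position: [0.279, 0.4269, 0.2128]
ee_rot: [-81.1, 89.8, -99.6]
force: [-0.2, 0.1, -0.1]
finger_gap: 0.0867
clock: 3.03
position: [0.3612, 0.2657, 0.2132]
ee_rot: [-28.6, 89.9, -47.1]
force: [0.5, 0.2, -0.2]
finger_gap: 0.0872
t 3.03 pos [0.3612 0.2657 0.2132] yaw 71.4 tilt 0.12 F [ 0.5  0.2 -0.2] gap 0.0872 J6 -49.0 
 shares [ 0.0419 -0.1694  0.1502] mm [  33.6 -135.5  120.1] turn 0
```

```bash

python3 -m jog '[{"tx":0.03,"ty":-0.165,"tz":0.147,"turn":0},{"tx":0.03,"ty":-0.165,"tz":0.147,"turn":0},{"tx":0.03,"ty":-0.165,"tz":0.147,"turn":0},{"tx":0.03,"ty":-0.165,"tz":0.147,"turn":0},{"tx":0.03,"ty":-0.165,"tz":0.147,"turn":0}]'
python3 -m jog '[{"tx":0,"ty":0,"tz":0,"turn":0},{"tx":0,"ty":0,"tz":0,"turn":0}]'
python3 wh.py 0.432 0.099 0.116
python3 - <<'E'
from h import *
t=r.capture("top");s=r.capture("side")
a=t["color"][190:310,200:330,::-1];b=s["color"][140:260,230:360,::-1]
cv2.imwrite("pics/a.png",cv2.resize(np.hstack([a,b]),None,fx=3,fy=3,interpolation=2))
E
```

```text
clock: 3.45
position: [0.4322, 0.1026, 0.1888]
ee_rot: [-14.9, 89.8, -33.5]
force: [-0.6, -0.0, 0.0]
finger_gap: 0.0868
clock: 3.62
position: [0.4293, 0.1066, 0.1889]
ee_rot: [157.8, 90.0, 139.3]
force: [-0.4, -0.7, 0.1]
finger_gap: 0.087
t 3.62 pos [0.4293 0.1066 0.1889] yaw 71.5 tilt 0.04 F [-0.4 -0.7  0.1] gap 0.087 J6 -72.0 
 shares [ 0.0912 -0.008   0.0063] mm [72.9 -6.4  5.1] turn 0
```

View pics/a.png

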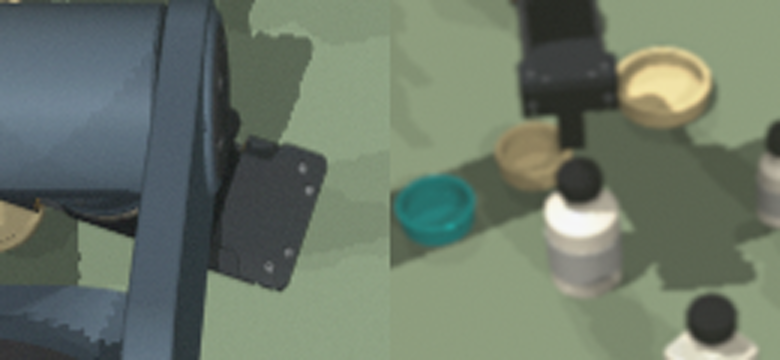

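The gripper sits just behind and above the large bottle's cap (crop 580,180). I correct by 8 mm, descend and close.

```bash

python3 -m jog '[{"tx":0,"ty":-0.008,"tz":0.006,"turn":0},{"tx":0.02,"ty":-0.008,"tz":0.006,"turn":0},{"tx":0.05,"ty":-0.008,"tz":0.006,"turn":0},{"tx":0.08,"ty":-0.008,"tz":0.006,"turn":0},{"tx":0.091,"ty":-0.008,"tz":0.006,"turn":0}]'
python3 -m jog '[{"tx":0,"ty":0,"tz":0,"turn":0},{"tx":0,"ty":0,"tz":0,"turn":0},{"tx":0,"ty":0,"tz":0,"turn":0}]'
python3 wh.py 0.432 0.099 0.116
python3 -m jog '[{"tx":0,"ty":0,"tz":0,"turn":0},{"tx":0,"ty":0,"tz":0,"turn":0},{"tx":0,"ty":0,"tz":0,"turn":0},{"tx":0,"ty":0,"tz":0,"turn":0},{"tx":0,"ty":0,"tz":0,"turn":0}]' -1 35
python3 -m jog '[{"tx":0,"ty":0,"tz":0,"turn":0},{"tx":0,"ty":0,"tz":0,"turn":0},{"tx":0,"ty":0,"tz":0,"turn":0},{"tx":0,"ty":0,"tz":0,"turn":0},{"tx":0,"ty":0,"tz":0,"turn":0}]'
python3 wh.py 0.432 0.099 0.186
```

```text
clock: 4.13
position: [0.4301, 0.1003, 0.1143]
ee_rot: [-162.0, 89.8, 179.7]
force: [-0.7, -1.1, 0.3]
finger_gap: 0.0868
clock: 4.38
position: [0.4323, 0.1, 0.1168]
ee_rot: [15.2, 89.9, -3.1]
force: [0.1, -0.4, -0.7]
finger_gap: 0.0869
t 4.38 pos [0.4323 0.1    0.1168] yaw 71.7 tilt 0.09 F [ 0.1 -0.4 -0.7] gap 0.0869 J6 -73.0 
 shares [ 0.001  -0.0013 -0.    ] mm [ 0.8 -1.  -0. ] turn 0
clock: 4.8
position: [0.432, 0.0995, 0.1165]
ee_rot: [15.3, 90.0, -3.1]
force: [-0.7, 0.5, -1.0]
finger_gap: 0.0612
clock: 5.22
position: [0.4317, 0.0994, 0.1161]
ee_rot: [-115.4, 90.0, -133.7]
force: [-0.1, -0.7, 0.3]
finger_gap: 0.0382
t 5.22 pos [0.4317 0.0994 0.1161] yaw 71.6 tilt 0.02 F [-0.1 -0.7  0.3] gap 0.0382 J6 -73.0 
 shares [-0.0873 -0.0004  0.0005] mm [-69.9  -0.3   0.4] turn 0
```

```bash

python3 -m jog '[{"tx":0,"ty":0,"tz":0,"turn":0},{"tx":0,"ty":0,"tz":0,"turn":0},{"tx":-0.01,"ty":0,"tz":0,"turn":0},{"tx":-0.03,"ty":0,"tz":0,"turn":0},{"tx":-0.06,"ty":0,"tz":0,"turn":0}]'
python3 -m jog '[{"tx":-0.02,"ty":0,"tz":0,"turn":0},{"tx":-0.02,"ty":0,"tz":0,"turn":0},{"tx":-0.02,"ty":0,"tz":0,"turn":0}]'
python3 wh.py 0.602 0.286 0.180
```

```text
clock: 5.63
position: [0.4295, 0.0996, 0.1632]
ee_rot: [-165.5, 89.6, 176.1]
force: [-0.0, 0.0, -3.8]
finger_gap: 0.0378
clock: 5.88
position: [0.4321, 0.0996, 0.1806]
ee_rot: [20.2, 89.9, 1.8]
force: [0.5, -0.4, -3.3]
finger_gap: 0.0379
t 5.88 pos [0.4321 0.0996 0.1806] yaw 71.6 tilt 0.11 F [ 0.5 -0.4 -3.3] gap 0.0379 J6 -73.0 
 shares [0.0012 0.2881 0.1281] mm [  1.  230.4 102.5] turn 0
```

```bash

python3 -m jog '[{"tx":0,"ty":0.012,"tz":0.005,"turn":0},{"tx":0,"ty":0.036,"tz":0.016,"turn":0},{"tx":0,"ty":0.066,"tz":0.029,"turn":0},{"tx":0,"ty":0.099,"tz":0.044,"turn":0},{"tx":0,"ty":0.132,"tz":0.059,"turn":0}]'
python3 -m jog '[{"tx":0,"ty":0.033,"tz":0.0145,"turn":0},{"tx":0,"ty":0.066,"tz":0.029,"turn":0},{"tx":0,"ty":0.099,"tz":0.044,"turn":0},{"tx":0,"ty":0.13,"tz":0.057,"turn":0},{"tx":0,"ty":0.15,"tz":0.066,"turn":0}]'
python3 -m jog '[{"tx":0,"ty":0.006,"tz":0.003,"turn":0},{"tx":0,"ty":0.006,"tz":0.003,"turn":0},{"tx":0,"ty":0.006,"tz":0.003,"turn":0},{"tx":0,"ty":0.006,"tz":0.003,"turn":0}]'
python3 wh.py 0.602 0.286 0.124
```

```text
clock: 6.3
position: [0.5096, 0.1862, 0.1782]
ee_rot: [-159.1, 89.8, -177.5]
force: [-0.0, -0.7, -4.0]
finger_gap: 0.038
clock: 6.72
position: [0.5987, 0.2849, 0.1773]
ee_rot: [175.1, 89.9, 156.8]
force: [1.6, 0.9, -4.4]
finger_gap: 0.0378
clock: 7.05
position: [0.5998, 0.2849, 0.1788]
ee_rot: [-142.0, 89.8, -160.4]
force: [-0.8, -0.4, -3.6]
finger_gap: 0.0383
t 7.05 pos [0.5998 0.2849 0.1788] yaw 71.6 tilt 0.24 F [-0.8 -0.4 -3.6] gap 0.0383 J6 -56.0 
 shares [0.0685 0.0023 0.0024] mm [54.8  1.9  1.9] turn 0
```

```bash

python3 -m jog '[{"tx":0.01,"ty":0.002,"tz":0.002,"turn":0},{"tx":0.03,"ty":0.002,"tz":0.002,"turn":0},{"tx":0.05,"ty":0.002,"tz":0.002,"turn":0},{"tx":0.064,"ty":0.002,"tz":0.002,"turn":0},{"tx":0.067,"ty":0.002,"tz":0.002,"turn":0}]'
python3 -m jog '[{"tx":0,"ty":0,"tz":0,"turn":0},{"tx":0,"ty":0,"tz":0,"turn":0},{"tx":0.001,"ty":0,"tz":0,"turn":0},{"tx":0.002,"ty":0,"tz":0,"turn":0},{"tx":0.003,"ty":0,"tz":0,"turn":0}]'
python3 -m jog '[{"tx":0,"ty":0,"tz":0,"turn":0},{"tx":0,"ty":0,"tz":0,"turn":0}]'
python3 wh.py 0.602 0.286 0.121
```

```text
clock: 7.47
position: [0.6014, 0.2856, 0.1237]
ee_rot: [-145.0, 89.7, -163.4]
force: [-0.9, -0.7, -3.2]
finger_gap: 0.038
clock: 7.88
position: [0.6041, 0.2871, 0.125]
ee_rot: [34.6, 89.9, 16.2]
force: [0.5, -0.6, -3.5]
finger_gap: 0.0381
clock: 8.05
position: [0.6037, 0.2869, 0.1244]
ee_rot: [30.8, 90.0, 12.5]
force: [0.5, 0.5, -3.5]
finger_gap: 0.0378
t 8.05 pos [0.6037 0.2869 0.1244] yaw 71.6 tilt 0.02 F [ 0.5  0.5 -3.5] gap 0.0378 J6 -56.0 
 shares [ 0.0042 -0.0018 -0.0016] mm [ 3.4 -1.4 -1.3] turn 0
```

Now I lower in 1 mm steps until contact.

```bash

python3 -m jog '[{"tx":0.001,"ty":0,"tz":0,"turn":0},{"tx":0.002,"ty":0,"tz":0,"turn":0},{"tx":0.003,"ty":0,"tz":0,"turn":0},{"tx":0.003,"ty":0,"tz":0,"turn":0}]'
python3 -m jog '[{"tx":0.001,"ty":0,"tz":0,"turn":0},{"tx":0.0015,"ty":0,"tz":0,"turn":0},{"tx":0.0015,"ty":0,"tz":0,"turn":0}]'
python3 wh.py 0.602 0.286 0.121
```

```text
clock: 8.38
position: [0.6034, 0.2868, 0.1215]
ee_rot: [-142.9, 90.0, -161.2]
force: [-0.8, 1.1, -4.1]
finger_gap: 0.0384
clock: 8.63
position: [0.6038, 0.2868, 0.1213]
ee_rot: [14.9, 90.0, -3.5]
force: [-0.3, -1.0, 1.4]
finger_gap: 0.0384
t 8.63 pos [0.6038 0.2868 0.1213] yaw 71.6 tilt 0.04 F [-0.3 -1.   1.4] gap 0.0384 J6 -56.0 
 shares [ 0.0003 -0.0017 -0.0018] mm [ 0.3 -1.4 -1.5] turn 0
```

Contact: the force rose from -3.5 to +1.4 N at the expected height. I release and rise.

```bash

python3 -m jog '[{"tx":0,"ty":0,"tz":0,"turn":0},{"tx":0,"ty":0,"tz":0,"turn":0},{"tx":0,"ty":0,"tz":0,"turn":0},{"tx":0,"ty":0,"tz":0,"turn":0},{"tx":0,"ty":0,"tz":0,"turn":0}]' 1
python3 -m jog '[{"tx":0,"ty":0,"tz":0,"turn":0},{"tx":-0.01,"ty":0,"tz":0,"turn":0},{"tx":-0.04,"ty":0,"tz":0,"turn":0},{"tx":-0.08,"ty":0,"tz":0,"turn":0},{"tx":-0.08,"ty":0,"tz":0,"turn":0}]'
python3 wh.py 0.6305 0.086 0.160
```

```text
clock: 9.05
position: [0.6039, 0.287, 0.1207]
ee_rot: [40.9, 90.0, 22.5]
force: [-0.7, 0.0, -0.4]
finger_gap: 0.0635
clock: 9.47
position: [0.6078, 0.2882, 0.1917]
ee_rot: [34.4, 89.3, 16.1]
force: [1.1, 1.0, 1.4]
finger_gap: 0.0861
t 9.47 pos [0.6078 0.2882 0.1917] yaw 71.6 tilt 0.73 F [1.1 1.  1.4] gap 0.0861 J6 -56.0 
 shares [ 0.039  -0.2312  0.1062] mm [  31.2 -185.    85. ] turn 0
```

```bash

python3 -m jog '[{"tx":0,"ty":-0.02,"tz":0.01,"turn":0},{"tx":0,"ty":-0.07,"tz":0.033,"turn":0},{"tx":0,"ty":-0.12,"tz":0.057,"turn":0},{"tx":0.01,"ty":-0.17,"tz":0.081,"turn":0},{"tx":0.03,"ty":-0.21,"tz":0.1,"turn":0}]'
python3 -m jog '[{"tx":0.008,"ty":-0.021,"tz":0.01,"turn":0},{"tx":0.008,"ty":-0.021,"tz":0.01,"turn":0},{"tx":0.008,"ty":-0.021,"tz":0.01,"turn":0},{"tx":0.008,"ty":-0.021,"tz":0.01,"turn":0}]'
python3 wh.py 0.6305 0.086 0.093
```

```text
clock: 9.88
position: [0.6281, 0.1055, 0.1652]
ee_rot: [15.8, 89.6, -2.5]
force: [-0.1, 0.1, 0.1]
finger_gap: 0.087
clock: 10.22
position: [0.6285, 0.0895, 0.1567]
ee_rot: [59.3, 89.9, 40.9]
force: [-0.7, 0.2, -0.1]
finger_gap: 0.087
t 10.22 pos [0.6285 0.0895 0.1567] yaw 71.6 tilt 0.06 F [-0.7  0.2 -0.1] gap 0.087 J6 -74.0 
 shares [ 0.0796 -0.0035  0.0037] mm [63.7 -2.8  3. ] turn 0
```

```bash

python3 -m jog '[{"tx":0.01,"ty":-0.003,"tz":0.003,"turn":0},{"tx":0.03,"ty":-0.003,"tz":0.003,"turn":0},{"tx":0.055,"ty":-0.003,"tz":0.003,"turn":0},{"tx":0.075,"ty":-0.003,"tz":0.003,"turn":0},{"tx":0.079,"ty":-0.003,"tz":0.003,"turn":0}]'
python3 -m jog '[{"tx":0,"ty":0,"tz":0,"turn":0},{"tx":0,"ty":0,"tz":0,"turn":0}]'
python3 wh.py 0.6305 0.086 0.093
python3 -m jog '[{"tx":0,"ty":0,"tz":0,"turn":0},{"tx":0,"ty":0,"tz":0,"turn":0},{"tx":0,"ty":0,"tz":0,"turn":0},{"tx":0,"ty":0,"tz":0,"turn":0},{"tx":0,"ty":0,"tz":0,"turn":0}]' -1 25
python3 -m jog '[{"tx":0,"ty":0,"tz":0,"turn":0},{"tx":0,"ty":0,"tz":0,"turn":0},{"tx":0,"ty":0,"tz":0,"turn":0},{"tx":0,"ty":0,"tz":0,"turn":0},{"tx":0,"ty":0,"tz":0,"turn":0}]'
python3 -m jog '[{"tx":0,"ty":0,"tz":0,"turn":0},{"tx":0,"ty":0,"tz":0,"turn":0},{"tx":0,"ty":0,"tz":0,"turn":0}]'
python3 wh.py 0.6305 0.086 0.153
```

```text
clock: 10.63
position: [0.6276, 0.0873, 0.0901]
ee_rot: [-165.7, 89.7, 176.0]
force: [-1.0, 0.8, -0.0]
finger_gap: 0.087
clock: 10.8
position: [0.6302, 0.0866, 0.0934]
ee_rot: [19.1, 89.9, 0.8]
force: [-0.4, -0.1, 0.6]
finger_gap: 0.087
t 10.8 pos [0.6302 0.0866 0.0934] yaw 71.7 tilt 0.05 F [-0.4 -0.1  0.6] gap 0.087 J6 -74.0 
 shares [ 0.0005 -0.0006  0.0006] mm [ 0.4 -0.5  0.5] turn 0
clock: 11.22
position: [0.63, 0.0856, 0.0934]
ee_rot: [15.6, 90.0, -2.8]
force: [0.1, -0.2, -0.0]
finger_gap: 0.0617
clock: 11.63
position: [0.6298, 0.0857, 0.0929]
ee_rot: [133.0, 90.0, 114.6]
force: [-0.4, 0.1, -0.2]
finger_gap: 0.0305
clock: 11.88
position: [0.6298, 0.0857, 0.0929]
ee_rot: [155.8, 90.0, 137.4]
force: [0.1, 0.5, -0.2]
finger_gap: 0.0302
t 11.88 pos [0.6298 0.0857 0.0929] yaw 71.6 tilt 0.0 F [ 0.1  0.5 -0.2] gap 0.0302 J6 -74.0 
 shares [-0.0751  0.0006  0.0008] mm [-60.1   0.5   0.6] turn 0
```

```bash

python3 -m jog '[{"tx":-0.01,"ty":0,"tz":0,"turn":0},{"tx":-0.03,"ty":0,"tz":0,"turn":0},{"tx":-0.055,"ty":0,"tz":0,"turn":0},{"tx":-0.07,"ty":0.004,"tz":-0.009,"turn":0},{"tx":-0.075,"ty":0.013,"tz":-0.03,"turn":0}]'
python3 -m jog '[{"tx":0,"ty":0.014,"tz":-0.031,"turn":0},{"tx":0,"ty":0.028,"tz":-0.064,"turn":0},{"tx":0,"ty":0.042,"tz":-0.096,"turn":0},{"tx":0,"ty":0.056,"tz":-0.128,"turn":0},{"tx":0,"ty":0.07,"tz":-0.16,"turn":0}]'
python3 -m jog '[{"tx":0,"ty":0.013,"tz":-0.03,"turn":0},{"tx":0,"ty":0.026,"tz":-0.06,"turn":0},{"tx":0,"ty":0.036,"tz":-0.083,"turn":0},{"tx":0,"ty":0.041,"tz":-0.094,"turn":0},{"tx":0,"ty":0.041,"tz":-0.094,"turn":0}]'
python3 -m jog '[{"tx":0,"ty":0,"tz":0,"turn":0},{"tx":0,"ty":0,"tz":0,"turn":0},{"tx":0,"ty":0,"tz":0,"turn":0}]'
python3 wh.py 0.446 0.252 0.101
```

```text
clock: 12.3
position: [0.6136, 0.1021, 0.1559]
ee_rot: [13.6, 89.6, -4.9]
force: [1.5, -0.4, -0.4]
finger_gap: 0.0301
clock: 12.72
position: [0.5047, 0.1976, 0.1533]
ee_rot: [154.5, 90.0, 136.2]
force: [0.7, 1.4, -0.9]
finger_gap: 0.0303
clock: 13.13
position: [0.4431, 0.2526, 0.1532]
ee_rot: [-158.1, 89.9, -176.3]
force: [-0.5, -0.4, -1.9]
finger_gap: 0.0303
clock: 13.38
position: [0.4468, 0.2508, 0.1531]
ee_rot: [21.2, 89.9, 2.8]
force: [0.1, -0.1, -1.4]
finger_gap: 0.0303
t 13.38 pos [0.4468 0.2508 0.1531] yaw 71.5 tilt 0.07 F [ 0.1 -0.1 -1.4] gap 0.0303 J6 -55.0 
 shares [ 0.0651  0.001  -0.0015] mm [52.1  0.8 -1.2] turn 0
```

```bash

python3 -m jog '[{"tx":0.01,"ty":0.001,"tz":-0.001,"turn":0},{"tx":0.03,"ty":0.001,"tz":-0.001,"turn":0},{"tx":0.05,"ty":0.001,"tz":-0.001,"turn":0},{"tx":0.06,"ty":0.001,"tz":-0.001,"turn":0},{"tx":0.0635,"ty":0.001,"tz":-0.001,"turn":0}]'
python3 -m jog '[{"tx":0,"ty":0,"tz":0,"turn":0},{"tx":0,"ty":0,"tz":0,"turn":0},{"tx":0.001,"ty":0,"tz":0,"turn":0},{"tx":0.002,"ty":0,"tz":0,"turn":0},{"tx":0.003,"ty":0,"tz":0,"turn":0}]'
python3 -m jog '[{"tx":0.001,"ty":0,"tz":0,"turn":0},{"tx":0.002,"ty":0,"tz":0,"turn":0},{"tx":0.002,"ty":0,"tz":0,"turn":0},{"tx":0.002,"ty":0,"tz":0,"turn":0}]'
python3 wh.py 0.446 0.252 0.098
```

```text
clock: 13.8
position: [0.4442, 0.2517, 0.1003]
ee_rot: [-143.8, 89.8, -162.2]
force: [-0.2, 0.9, -0.9]
finger_gap: 0.0304
clock: 14.22
position: [0.4454, 0.2526, 0.1003]
ee_rot: [34.7, 89.9, 16.3]
force: [0.4, -0.1, -1.3]
finger_gap: 0.0301
clock: 14.55
position: [0.4449, 0.2525, 0.0981]
ee_rot: [-170.7, 90.0, 171.0]
force: [-0.0, 0.1, -1.8]
finger_gap: 0.0301
t 14.55 pos [0.4449 0.2525 0.0981] yaw 71.6 tilt 0.0 F [-0.   0.1 -1.8] gap 0.0301 J6 -55.0 
 shares [ 0.0002 -0.0001  0.0015] mm [ 0.1 -0.1  1.2] turn 0
```

```bash

python3 -m jog '[{"tx":0.001,"ty":0,"tz":0,"turn":0},{"tx":0.001,"ty":0,"tz":0,"turn":0},{"tx":0.001,"ty":0,"tz":0,"turn":0}]'
python3 wh.py 0.446 0.252 0.098
```

```text
clock: 14.8
position: [0.4453, 0.2527, 0.0978]
ee_rot: [40.9, 89.9, 22.5]
force: [-0.2, 0.7, 2.9]
finger_gap: 0.0303
t 14.8 pos [0.4453 0.2527 0.0978] yaw 71.6 tilt 0.06 F [-0.2  0.7  2.9] gap 0.0303 J6 -55.0 
 shares [-0.0003 -0.0005  0.0011] mm [-0.2 -0.4  0.9] turn 0
```

```bash

python3 -m jog '[{"tx":0,"ty":0,"tz":0,"turn":0},{"tx":0,"ty":0,"tz":0,"turn":0},{"tx":0,"ty":0,"tz":0,"turn":0},{"tx":0,"ty":0,"tz":0,"turn":0},{"tx":0,"ty":0,"tz":0,"turn":0}]' 1
python3 -m jog '[{"tx":0,"ty":0,"tz":0,"turn":0},{"tx":-0.01,"ty":0,"tz":0,"turn":0},{"tx":-0.04,"ty":0,"tz":0,"turn":0},{"tx":-0.08,"ty":0,"tz":0,"turn":0},{"tx":-0.115,"ty":0,"tz":0,"turn":0}]'
python3 -m jog '[{"tx":0,"ty":-0.02,"tz":0.008,"turn":0},{"tx":0,"ty":-0.06,"tz":0.024,"turn":0},{"tx":0,"ty":-0.105,"tz":0.041,"turn":0},{"tx":0,"ty":-0.15,"tz":0.059,"turn":0},{"tx":0,"ty":-0.19,"tz":0.075,"turn":0}]'
python3 -m jog '[{"tx":0,"ty":-0.05,"tz":0.02,"turn":0},{"tx":0,"ty":-0.1,"tz":0.039,"turn":0},{"tx":0,"ty":-0.145,"tz":0.057,"turn":0},{"tx":0,"ty":-0.18,"tz":0.071,"turn":0},{"tx":0,"ty":-0.205,"tz":0.081,"turn":0}]'
python3 -m jog '[{"tx":0,"ty":-0.005,"tz":0.002,"turn":0},{"tx":0,"ty":-0.005,"tz":0.002,"turn":0},{"tx":0,"ty":-0.005,"tz":0.002,"turn":0}]'
python3 wh.py 0.4635 -0.092 0.117
```

```text
clock: 15.22
position: [0.4447, 0.2524, 0.0971]
ee_rot: [-140.0, 90.0, -158.4]
force: [-0.2, -0.3, -0.3]
finger_gap: 0.0557
clock: 15.63
position: [0.4446, 0.2524, 0.1908]
ee_rot: [-145.3, 90.0, -163.7]
force: [0.4, -0.1, 0.1]
finger_gap: 0.0848
clock: 16.05
position: [0.4538, 0.0876, 0.1901]
ee_rot: [-2.8, 89.9, -21.2]
force: [1.2, -0.1, 0.6]
finger_gap: 0.0869
clock: 16.47
position: [0.4641, -0.09, 0.1901]
ee_rot: [-21.6, 89.9, -40.1]
force: [0.9, 0.1, 0.4]
finger_gap: 0.0873
clock: 16.72
position: [0.4635, -0.0904, 0.1895]
ee_rot: [141.8, 89.9, 123.4]
force: [-0.5, 0.4, -0.3]
finger_gap: 0.0871
t 16.72 pos [ 0.4635 -0.0904  0.1895] yaw 71.6 tilt 0.06 F [-0.5  0.4 -0.3] gap 0.0871 J6 -96.0 
 shares [ 0.0906 -0.002   0.0007] mm [72.5 -1.6  0.6] turn 0
```

```bash

python3 -m jog '[{"tx":0,"ty":-0.002,"tz":0.001,"turn":0},{"tx":0.02,"ty":-0.002,"tz":0.001,"turn":0},{"tx":0.05,"ty":-0.002,"tz":0.001,"turn":0},{"tx":0.08,"ty":-0.002,"tz":0.001,"turn":0},{"tx":0.0905,"ty":-0.002,"tz":0.001,"turn":0}]'
python3 -m jog '[{"tx":0,"ty":0,"tz":0,"turn":0},{"tx":0,"ty":0,"tz":0,"turn":0}]'
python3 -m jog '[{"tx":0,"ty":0,"tz":0,"turn":0},{"tx":0,"ty":0,"tz":0,"turn":0},{"tx":0,"ty":0,"tz":0,"turn":0},{"tx":0,"ty":0,"tz":0,"turn":0},{"tx":0,"ty":0,"tz":0,"turn":0}]' -1 35
python3 -m jog '[{"tx":0,"ty":0,"tz":0,"turn":0},{"tx":0,"ty":0,"tz":0,"turn":0},{"tx":0,"ty":0,"tz":0,"turn":0},{"tx":0,"ty":0,"tz":0,"turn":0},{"tx":0,"ty":0,"tz":0,"turn":0}]'
python3 -m jog '[{"tx":0,"ty":0,"tz":0,"turn":0},{"tx":0,"ty":0,"tz":0,"turn":0}]'
python3 wh.py 0.4635 -0.092 0.180
```

```text
clock: 17.13
position: [0.4624, -0.0906, 0.1148]
ee_rot: [172.2, 89.7, 154.0]
force: [-0.1, 0.6, 0.2]
finger_gap: 0.0871
clock: 17.3
position: [0.4642, -0.092, 0.117]
ee_rot: [170.0, 90.0, 151.7]
force: [-0.8, 0.1, 0.5]
finger_gap: 0.0869
clock: 17.72
position: [0.4645, -0.093, 0.1175]
ee_rot: [-6.2, 89.9, -24.5]
force: [-0.4, -0.2, -0.0]
finger_gap: 0.0612
clock: 18.13
position: [0.4642, -0.093, 0.117]
ee_rot: [-78.3, 90.0, -96.7]
force: [-0.6, -0.4, 0.8]
finger_gap: 0.0377
clock: 18.3
position: [0.4642, -0.093, 0.117]
ee_rot: [-80.8, 90.0, -99.1]
force: [-1.4, -1.1, 0.2]
finger_gap: 0.0378
t 18.3 pos [ 0.4642 -0.093   0.117 ] yaw 71.6 tilt 0.02 F [-1.4 -1.1  0.2] gap 0.0378 J6 -96.0 
 shares [-0.0788  0.0009 -0.0012] mm [-63.    0.7  -1. ] turn 0
```

```bash

python3 -m jog '[{"tx":-0.01,"ty":0,"tz":0,"turn":0},{"tx":-0.03,"ty":0,"tz":0,"turn":0},{"tx":-0.055,"ty":0,"tz":0,"turn":0},{"tx":-0.075,"ty":0,"tz":0,"turn":0},{"tx":-0.08,"ty":0,"tz":0,"turn":0}]'
python3 -m jog '[{"tx":0,"ty":-0.01,"tz":0.002,"turn":0.005},{"tx":0,"ty":-0.03,"tz":0.0055,"turn":0.018},{"tx":0,"ty":-0.055,"tz":0.01,"turn":0.031},{"tx":0,"ty":-0.08,"tz":0.0145,"turn":0.044},{"tx":0,"ty":-0.105,"tz":0.019,"turn":0.057}]'
python3 wh.py 0.4375 -0.279 0.180 0
```

```text
clock: 18.72
position: [0.4652, -0.093, 0.183]
ee_rot: [-0.1, 89.8, -18.4]
force: [-0.6, -1.3, -3.4]
finger_gap: 0.0378
clock: 19.13
position: [0.4509, -0.1779, 0.1796]
ee_rot: [-173.1, 89.8, 147.7]
force: [-0.1, 0.3, -3.8]
finger_gap: 0.0377
t 19.13 pos [ 0.4509 -0.1779  0.1796] yaw 50.8 tilt 0.17 F [-0.1  0.3 -3.8] gap 0.0377 J6 -86.0 
 shares [-0.0007 -0.1086  0.0668] mm [ -0.5 -86.8  53.5] turn -0.0
```

```bash

python3 -m jog '[{"tx":0,"ty":-0.024,"tz":0.015,"turn":0.014},{"tx":0,"ty":-0.05,"tz":0.031,"turn":0.028},{"tx":0,"ty":-0.076,"tz":0.047,"turn":0.042},{"tx":0,"ty":-0.097,"tz":0.06,"turn":0.055},{"tx":0,"ty":-0.108,"tz":0.067,"turn":0.062}]'
python3 -m jog '[{"tx":0,"ty":0,"tz":0,"turn":0},{"tx":0,"ty":0,"tz":0,"turn":0},{"tx":0,"ty":0,"tz":0,"turn":0}]'
python3 wh.py 0.4375 -0.279 0.125 0
python3 - <<'E'
from fit import *
P={c:r.capture(c) for c in("side","top")}
for c in P: print(c,[(np.round(d["at"]).tolist(),round(d["p"],2)) for d in r.recognise(B[2],P[c])])
a=P["top"]["color"][190:310,380:510,::-1];b=P["side"]["color"][220:380,290:463,::-1];b=cv2.resize(b,(130,120))
cv2.imwrite("pics/b.png",cv2.resize(np.hstack([a,b]),None,fx=3,fy=3,interpolation=2))
E
```

```text
clock: 19.55
position: [0.4386, -0.281, 0.1794]
ee_rot: [-117.7, 89.9, -179.3]
force: [0.7, -0.0, -5.6]
finger_gap: 0.0375
clock: 19.8
position: [0.4385, -0.2767, 0.1798]
ee_rot: [-170.4, 89.8, 128.4]
force: [-0.5, 0.9, -3.8]
finger_gap: 0.0379
t 19.8 pos [ 0.4385 -0.2767  0.1798] yaw 28.8 tilt 0.24 F [-0.5  0.9 -3.8] gap 0.0379 J6 -73.0 
 shares [ 0.0685 -0.0025  0.0022] mm [54.8 -2.   1.7] turn -0.0
side [([368.0, 315.0], 0.95)]
top [([450.0, 240.0], 0.53)]
```

View pics/b.png

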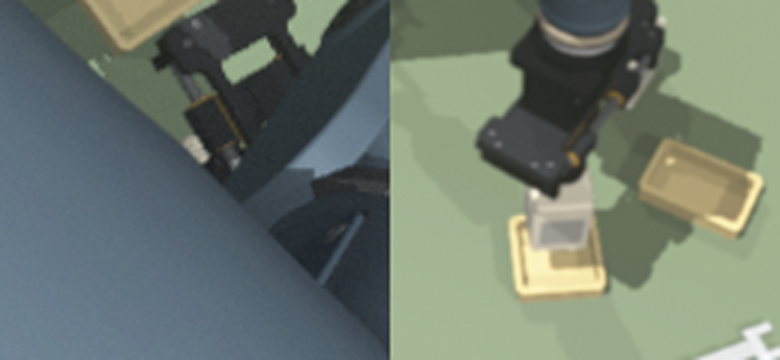

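The side crop shows the square bottle (560,215) hanging parallel to its tray (560,255). I lower it.

```bash

python3 -m jog '[{"tx":0.005,"ty":-0.002,"tz":0.002,"turn":0},{"tx":0.025,"ty":-0.002,"tz":0.002,"turn":0},{"tx":0.045,"ty":-0.002,"tz":0.002,"turn":0},{"tx":0.062,"ty":-0.002,"tz":0.002,"turn":0},{"tx":0.068,"ty":-0.002,"tz":0.002,"turn":0}]'
python3 -m jog '[{"tx":0,"ty":0,"tz":0,"turn":0},{"tx":0,"ty":0,"tz":0,"turn":0},{"tx":0.001,"ty":0,"tz":0,"turn":0},{"tx":0.002,"ty":0,"tz":0,"turn":0},{"tx":0.002,"ty":0,"tz":0,"turn":0}]'
python3 wh.py 0.4375 -0.279 0.122 0
```

```text
clock: 20.42
position: [0.438, -0.2792, 0.1247]
ee_rot: [-162.9, 89.8, 135.9]
force: [-1.1, -0.2, -3.8]
finger_gap: 0.0383
clock: 20.83
position: [0.4394, -0.2808, 0.1256]
ee_rot: [14.8, 89.9, -46.5]
force: [0.6, -0.1, -4.7]
finger_gap: 0.0379
t 20.83 pos [ 0.4394 -0.2808  0.1256] yaw 28.8 tilt 0.08 F [ 0.6 -0.1 -4.7] gap 0.0379 J6 -74.0 
 shares [ 0.0044 -0.001  -0.003 ] mm [ 3.6 -0.8 -2.4] turn -0.0
```

```bash

python3 -m jog '[{"tx":0.001,"ty":0,"tz":-0.002,"turn":0},{"tx":0.002,"ty":0,"tz":-0.002,"turn":0},{"tx":0.003,"ty":0,"tz":-0.002,"turn":0},{"tx":0.003,"ty":0,"tz":-0.002,"turn":0}]'
python3 -m jog '[{"tx":0.001,"ty":0,"tz":0,"turn":0},{"tx":0.0015,"ty":0,"tz":0,"turn":0},{"tx":0.0015,"ty":0,"tz":0,"turn":0}]'
python3 wh.py 0.4375 -0.279 0.122 0
```

```text
clock: 21.17
position: [0.4381, -0.2789, 0.1225]
ee_rot: [-162.4, 90.0, 136.4]
force: [-0.8, -0.7, -3.7]
finger_gap: 0.0379
clock: 21.42
position: [0.4382, -0.279, 0.1212]
ee_rot: [-165.1, 90.0, 133.7]
force: [0.1, 0.7, -4.0]
finger_gap: 0.0377
t 21.42 pos [ 0.4382 -0.279   0.1212] yaw 28.8 tilt 0.02 F [ 0.1  0.7 -4. ] gap 0.0377 J6 -74.0 
 shares [-0.001  -0.0008 -0.0004] mm [-0.8 -0.6 -0.3] turn -0.0
```

```bash

python3 -m jog '[{"tx":0.001,"ty":0,"tz":0,"turn":0},{"tx":0.001,"ty":0,"tz":0,"turn":0},{"tx":0.001,"ty":0,"tz":0,"turn":0}]'
python3 wh.py 0.4375 -0.279 0.122 0
```

```text
clock: 21.67
position: [0.4383, -0.2792, 0.121]
ee_rot: [-1.5, 90.0, -62.7]
force: [-1.6, -0.2, 0.6]
finger_gap: 0.0381
t 21.67 pos [ 0.4383 -0.2792  0.121 ] yaw 28.8 tilt 0.04 F [-1.6 -0.2  0.6] gap 0.0381 J6 -74.0 
 shares [-0.0013 -0.0007 -0.0008] mm [-1.  -0.6 -0.6] turn -0.0
```

```bash

python3 -m jog '[{"tx":0,"ty":0,"tz":0,"turn":0},{"tx":0,"ty":0,"tz":0,"turn":0},{"tx":0,"ty":0,"tz":0,"turn":0},{"tx":0,"ty":0,"tz":0,"turn":0},{"tx":0,"ty":0,"tz":0,"turn":0}]' 1
python3 -m jog '[{"tx":0,"ty":0,"tz":0,"turn":0},{"tx":-0.01,"ty":0,"tz":0,"turn":0},{"tx":-0.04,"ty":0,"tz":0,"turn":0},{"tx":-0.08,"ty":0,"tz":0,"turn":0},{"tx":-0.09,"ty":0,"tz":0,"turn":0}]'
python3 wh.py 0.635 -0.105 0.190 0
python3 - <<'E'
from fit import *
P={c:r.capture(c) for c in("side","top")}
V={}
for c in P:
    g=soft(P[c],B[3],(.635,-.105,np.radians(126)))>.5;best=None
    for d in r.masks_of(B[3],P[c])+r.masks_of(B[2],P[c]):
        m=np.array(d["region"]);i=(m&g).sum()/(m|g).sum();print(c,round(i,2),np.round(d["at"]))
        if i>.4 and (best is None or i>best[0]): best=(i,m.astype(float))
    if best: V[c]=(P[c],best[1])
for k in [list(V)]+[[c] for c in V]:
    o=fit(B[3],(.635,-.105),[V[c] for c in k]);print(k,o.x[:2].round(4),np.degrees(o.x[2]).round(1),round(o.fun,3))
save(P["top"],"c.png",(300,110,430,210),5)
E
```

```text
clock: 22.08
position: [0.4384, -0.2791, 0.1206]
ee_rot: [31.6, 90.0, -29.6]
force: [-0.8, 0.5, -0.8]
finger_gap: 0.0634
clock: 22.5
position: [0.4402, -0.2808, 0.1968]
ee_rot: [16.7, 89.6, -44.5]
force: [0.3, -0.1, 0.1]
finger_gap: 0.0861
t 22.5 pos [ 0.4402 -0.2808  0.1968] yaw 28.8 tilt 0.44 F [ 0.3 -0.1  0.1] gap 0.0861 J6 -74.0 
 shares [ 0.0086  0.3192 -0.0753] mm [  6.9 255.4 -60.3] turn -0.0
side 0.14 [399. 259.]
side 0.0 [367. 325.]
side 0.0 [276. 197.]
top 0.9 [359. 171.]
top 0.0 [441. 253.]
['top'] [ 0.6346 -0.1052] 118.3 0.084
['top'] [ 0.6346 -0.1052] 118.3 0.084
```

View pics/c.png

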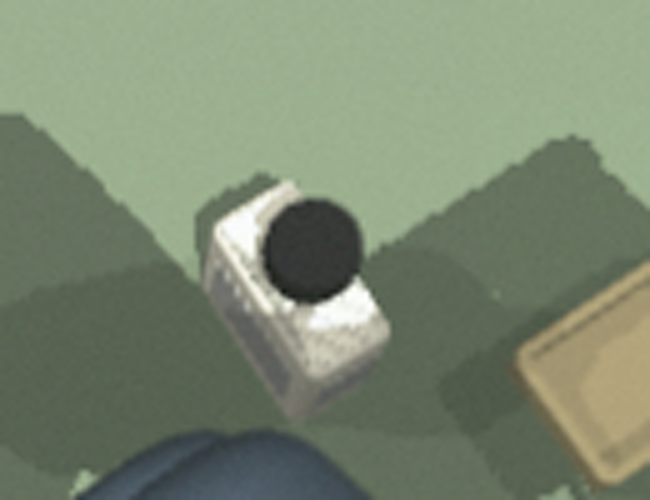

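The top crop shows the oblong bottle's long edge running (215,235) to (300,375), so its x axis is at about 121° and the mask fit gives 118°. I take 120.5° at (0.6348, -0.105), which means about -87° at placing.

```bash

python3 -m jog '[{"tx":0,"ty":0.02,"tz":-0.0045,"turn":0},{"tx":0,"ty":0.06,"tz":-0.0135,"turn":0},{"tx":0,"ty":0.105,"tz":-0.024,"turn":0},{"tx":0,"ty":0.15,"tz":-0.034,"turn":0},{"tx":0,"ty":0.19,"tz":-0.043,"turn":0}]'
python3 -m jog '[{"tx":0,"ty":0.045,"tz":-0.0105,"turn":0},{"tx":0,"ty":0.085,"tz":-0.0195,"turn":0},{"tx":0,"ty":0.115,"tz":-0.0265,"turn":0},{"tx":0,"ty":0.1305,"tz":-0.03,"turn":0},{"tx":0,"ty":0.1305,"tz":-0.03,"turn":0}]'
python3 -m jog '[{"tx":0,"ty":0,"tz":0,"turn":0},{"tx":0,"ty":0,"tz":0,"turn":0},{"tx":0,"ty":0,"tz":0,"turn":0}]'
python3 wh.py 0.6348 -0.105 0.117 0
```

```text
clock: 23.22
position: [0.5553, -0.1739, 0.1908]
ee_rot: [-153.0, 89.8, 145.7]
force: [0.2, -0.7, 0.0]
finger_gap: 0.0872
clock: 23.63
position: [0.6357, -0.1023, 0.1908]
ee_rot: [-151.8, 89.9, 147.1]
force: [-0.8, 0.2, -0.6]
finger_gap: 0.087
clock: 23.88
position: [0.6334, -0.1057, 0.1922]
ee_rot: [-119.6, 89.9, 179.1]
force: [1.8, -1.0, 0.1]
finger_gap: 0.0868
t 23.88 pos [ 0.6334 -0.1057  0.1922] yaw 28.7 tilt 0.09 F [ 1.8 -1.   0.1] gap 0.0868 J6 -48.0 
 shares [0.094  0.002  0.0002] mm [75.2  1.6  0.1] turn -0.0
```

```bash

python3 -m jog '[{"tx":0,"ty":0.0015,"tz":0,"turn":0},{"tx":0.02,"ty":0.0015,"tz":0,"turn":0},{"tx":0.05,"ty":0.0015,"tz":0,"turn":0},{"tx":0.08,"ty":0.0015,"tz":0,"turn":0},{"tx":0.093,"ty":0.0015,"tz":0,"turn":0}]'
python3 -m jog '[{"tx":0,"ty":0,"tz":0,"turn":0},{"tx":0,"ty":0,"tz":0,"turn":0}]'
python3 -m jog '[{"tx":0,"ty":0,"tz":0,"turn":0},{"tx":0,"ty":0,"tz":0,"turn":0},{"tx":0,"ty":0,"tz":0,"turn":0},{"tx":0,"ty":0,"tz":0,"turn":0},{"tx":0,"ty":0,"tz":0,"turn":0}]' -1 35
python3 -m jog '[{"tx":0,"ty":0,"tz":0,"turn":0},{"tx":0,"ty":0,"tz":0,"turn":0},{"tx":0,"ty":0,"tz":0,"turn":0},{"tx":0,"ty":0,"tz":0,"turn":0},{"tx":0,"ty":0,"tz":0,"turn":0}]'
python3 -m jog '[{"tx":0,"ty":0,"tz":0,"turn":0},{"tx":0,"ty":0,"tz":0,"turn":0}]'
python3 wh.py 0.618 -0.2765 0.180
```

```text
clock: 24.3
position: [0.6336, -0.1041, 0.1156]
ee_rot: [-136.1, 89.7, 162.6]
force: [0.5, -0.2, -0.2]
finger_gap: 0.0872
clock: 24.47
position: [0.6357, -0.1043, 0.1181]
ee_rot: [-131.5, 90.0, 167.2]
force: [0.4, 0.1, -0.1]
finger_gap: 0.0873
clock: 24.88
position: [0.6363, -0.1038, 0.1189]
ee_rot: [42.2, 89.9, -19.0]
force: [0.7, 0.9, 0.5]
finger_gap: 0.0614
clock: 25.3
position: [0.6353, -0.104, 0.1182]
ee_rot: [-104.9, 89.9, -166.1]
force: [-1.5, -1.3, 2.2]
finger_gap: 0.0379
clock: 25.47
position: [0.6355, -0.104, 0.1182]
ee_rot: [-106.6, 89.9, -167.8]
force: [-1.7, -1.0, 2.1]
finger_gap: 0.0376
t 25.47 pos [ 0.6355 -0.104   0.1182] yaw 28.8 tilt 0.06 F [-1.7 -1.   2.1] gap 0.0376 J6 -48.0 
 shares [-0.0772 -0.1231  0.1785] mm [-61.8 -98.4 142.8] turn 0
```

```bash

python3 -m jog '[{"tx":-0.01,"ty":0,"tz":0,"turn":0},{"tx":-0.03,"ty":0,"tz":0,"turn":0},{"tx":-0.055,"ty":0,"tz":0,"turn":0},{"tx":-0.075,"ty":0,"tz":0,"turn":0},{"tx":-0.08,"ty":0,"tz":0,"turn":0}]'
python3 -m jog '[{"tx":0,"ty":-0.006,"tz":0.009,"turn":0},{"tx":0,"ty":-0.019,"tz":0.028,"turn":0},{"tx":0,"ty":-0.036,"tz":0.052,"turn":0},{"tx":0,"ty":-0.053,"tz":0.077,"turn":0},{"tx":0,"ty":-0.071,"tz":0.103,"turn":0}]'
python3 -m jog '[{"tx":0,"ty":-0.017,"tz":0.025,"turn":0},{"tx":0,"ty":-0.033,"tz":0.048,"turn":0},{"tx":0,"ty":-0.046,"tz":0.067,"turn":0},{"tx":0,"ty":-0.052,"tz":0.0755,"turn":0},{"tx":0,"ty":-0.052,"tz":0.0755,"turn":0}]'
python3 -m jog '[{"tx":0,"ty":0,"tz":0,"turn":0.005},{"tx":0,"ty":0,"tz":0,"turn":0.018},{"tx":0,"ty":0,"tz":0,"turn":0.035},{"tx":0,"ty":0,"tz":0,"turn":0.053},{"tx":0,"ty":0,"tz":0,"turn":0.071}]'
python3 -m jog '[{"tx":0,"ty":0,"tz":0,"turn":0.018},{"tx":0,"ty":0,"tz":0,"turn":0.036},{"tx":0,"ty":0,"tz":0,"turn":0.054},{"tx":0,"ty":0,"tz":0,"turn":0.072},{"tx":0,"ty":0,"tz":0,"turn":0.09}]'
python3 -m jog '[{"tx":0,"ty":0,"tz":0,"turn":0.018},{"tx":0,"ty":0,"tz":0,"turn":0.036},{"tx":0,"ty":0,"tz":0,"turn":0.053},{"tx":0,"ty":0,"tz":0,"turn":0.068},{"tx":0,"ty":0,"tz":0,"turn":0.079}]'
python3 -m jog '[{"tx":0,"ty":0,"tz":0,"turn":0.0017},{"tx":0,"ty":0,"tz":0,"turn":0.0017},{"tx":0,"ty":0,"tz":0,"turn":0.0017}]'
python3 wh.py 0.618 -0.2765 0.126
python3 - <<'E'
from fit import *
P={c:r.capture(c) for c in("side","top")}
a=P["top"]["color"][110:250,360:510,::-1];b=P["side"]["color"][200:368,350:530,::-1];b=cv2.resize(b,(150,140))
cv2.imwrite("pics/d.png",cv2.resize(np.hstack([a,b]),None,fx=2.6,fy=2.6,interpolation=2))
for d in r.masks_of(B[3],P["side"])[:2]:
    print(np.round(d["at"]),d["p"])
    m=np.array(d["region"]).astype(float)
    s=r.sense()["position"]
    from scipy.optimize import minimize_scalar
    print([(y,round(np.abs(np.where(m>0,soft(P["side"],B[3],(s[0],s[1],np.radians(y)),s[2]-.118),0)-m).sum()+ (soft(P["side"],B[3],(s[0],s[1],np.radians(y)),s[2]-.118)[300:]*(1-m[300:])).sum())) for y in range(20,50,3)])
E
```

```text
clock: 25.88
position: [0.6379, -0.1039, 0.1848]
ee_rot: [51.8, 89.7, -9.4]
force: [1.1, -0.4, -2.4]
finger_gap: 0.0373
clock: 26.3
position: [0.6247, -0.2039, 0.1801]
ee_rot: [-149.3, 89.8, 149.5]
force: [0.3, 0.1, -3.8]
finger_gap: 0.0377
clock: 26.72
position: [0.6177, -0.2787, 0.181]
ee_rot: [-118.0, 90.0, -179.4]
force: [0.2, 0.5, -3.5]
finger_gap: 0.0375
clock: 27.13
position: [0.6183, -0.2741, 0.1816]
ee_rot: [-157.6, 89.9, 115.4]
force: [-0.0, -0.4, -3.9]
finger_gap: 0.0376
clock: 27.55
position: [0.6183, -0.2741, 0.1816]
ee_rot: [-123.9, 89.9, 116.7]
force: [0.4, 0.7, -4.0]
finger_gap: 0.0374
clock: 27.97
position: [0.6184, -0.2741, 0.1816]
ee_rot: [-96.2, 89.9, 116.0]
force: [-0.5, 0.5, -3.7]
finger_gap: 0.0375
clock: 28.22
position: [0.6184, -0.2752, 0.1819]
ee_rot: [-89.0, 89.9, 122.9]
force: [-0.4, -0.3, -3.8]
finger_gap: 0.0376
t 28.22 pos [ 0.6184 -0.2752  0.1819] yaw -58.1 tilt 0.05 F [-0.4 -0.3 -3.8] gap 0.0376 J6 25.0 
 shares [0.0699 0.0012 0.0012] mm [55.9  0.9  1. ] turn 0
[433. 279.] 0.88
[(20, 70), (23, 57), (26, 48), (29, 39), (32, 31), (35, 28), (38, 30), (41, 35), (44, 43), (47, 54)]
```

View pics/d.png

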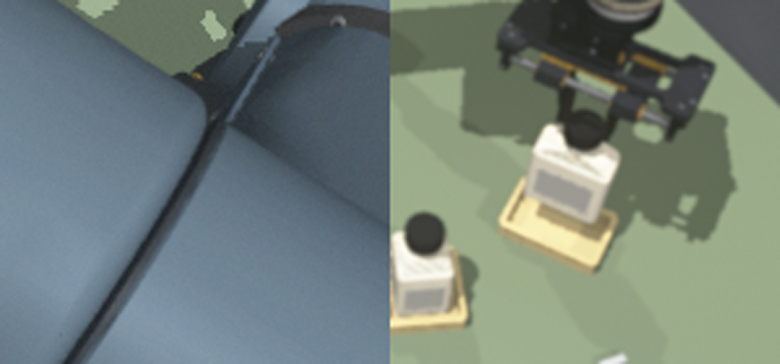

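The oblong bottle (575,175 in the crop) hangs parallel to its tray; the mask fit gives a yaw of about 35° against the tray's 33°. The square bottle stands in its tray (425,290). I lower.

```bash

python3 -m jog '[{"tx":0.005,"ty":0.001,"tz":0.001,"turn":0},{"tx":0.025,"ty":0.001,"tz":0.001,"turn":0},{"tx":0.045,"ty":0.001,"tz":0.001,"turn":0},{"tx":0.062,"ty":0.001,"tz":0.001,"turn":0},{"tx":0.068,"ty":0.001,"tz":0.001,"turn":0}]'
python3 -m jog '[{"tx":0,"ty":0,"tz":0,"turn":0},{"tx":0,"ty":0,"tz":0,"turn":0},{"tx":0.001,"ty":0,"tz":0,"turn":0},{"tx":0.002,"ty":0,"tz":0,"turn":0},{"tx":0.002,"ty":0,"tz":0,"turn":0}]'
python3 -m jog '[{"tx":0,"ty":0,"tz":0,"turn":0},{"tx":0,"ty":0,"tz":0,"turn":0}]'
python3 wh.py 0.618 -0.2765 0.1232 0
```

```text
clock: 28.78
position: [0.6165, -0.2766, 0.125]
ee_rot: [-65.4, 89.7, 146.4]
force: [-0.9, 0.3, -4.3]
finger_gap: 0.0377
clock: 29.2
position: [0.6186, -0.2777, 0.127]
ee_rot: [114.8, 89.9, -33.4]
force: [0.2, -0.4, -3.4]
finger_gap: 0.0376
clock: 29.37
position: [0.6183, -0.2775, 0.1266]
ee_rot: [115.4, 90.0, -32.8]
force: [-0.6, 0.5, -3.7]
finger_gap: 0.0374
t 29.37 pos [ 0.6183 -0.2775  0.1266] yaw -58.2 tilt 0.04 F [-0.6  0.5 -3.7] gap 0.0374 J6 25.0 
 shares [ 0.0043 -0.0013 -0.0003] mm [ 3.4 -1.  -0.3] turn -0.0
```

```bash

python3 -m jog '[{"tx":0.001,"ty":0,"tz":0,"turn":0},{"tx":0.002,"ty":0,"tz":0,"turn":0},{"tx":0.003,"ty":0,"tz":0,"turn":0},{"tx":0.003,"ty":0,"tz":0,"turn":0},{"tx":0.003,"ty":0,"tz":0,"turn":0}]'
python3 -m jog '[{"tx":0.001,"ty":0,"tz":0,"turn":0},{"tx":0.0015,"ty":0,"tz":0,"turn":0},{"tx":0.0015,"ty":0,"tz":0,"turn":0}]'
python3 wh.py 0.618 -0.2765 0.1232 0
```

```text
clock: 29.78
position: [0.618, -0.2774, 0.1236]
ee_rot: [-63.2, 90.0, 148.5]
force: [-0.1, -0.1, -4.5]
finger_gap: 0.0377
clock: 30.03
position: [0.6181, -0.2774, 0.1224]
ee_rot: [-67.5, 90.0, 144.2]
force: [-0.9, 0.1, -3.6]
finger_gap: 0.0375
t 30.03 pos [ 0.6181 -0.2774  0.1224] yaw -58.2 tilt 0.01 F [-0.9  0.1 -3.6] gap 0.0375 J6 25.0 
 shares [-0.001  -0.001  -0.0005] mm [-0.8 -0.8 -0.4] turn -0.0
```

```bash

python3 -m jog '[{"tx":0.001,"ty":0,"tz":0,"turn":0},{"tx":0.001,"ty":0,"tz":0,"turn":0},{"tx":0.001,"ty":0,"tz":0,"turn":0}]'
python3 wh.py 0.618 -0.2765 0.1232 0
```

```text
clock: 30.28
position: [0.6182, -0.2774, 0.1222]
ee_rot: [124.2, 90.0, -24.0]
force: [-0.8, 0.7, -0.6]
finger_gap: 0.0377
t 30.28 pos [ 0.6182 -0.2774  0.1222] yaw -58.2 tilt 0.02 F [-0.8  0.7 -0.6] gap 0.0377 J6 25.0 
 shares [-0.0013 -0.0011 -0.0004] mm [-1.  -0.9 -0.3] turn -0.0
```

```bash

python3 -m jog '[{"tx":0.0005,"ty":0,"tz":0,"turn":0},{"tx":0.0005,"ty":0,"tz":0,"turn":0}]'
python3 -m jog '[{"tx":0,"ty":0,"tz":0,"turn":0},{"tx":0,"ty":0,"tz":0,"turn":0},{"tx":0,"ty":0,"tz":0,"turn":0},{"tx":0,"ty":0,"tz":0,"turn":0},{"tx":0,"ty":0,"tz":0,"turn":0}]' 1
python3 -m jog '[{"tx":0,"ty":0,"tz":0,"turn":0},{"tx":-0.01,"ty":0,"tz":0,"turn":0},{"tx":-0.04,"ty":0,"tz":0,"turn":0},{"tx":-0.08,"ty":0,"tz":0,"turn":0},{"tx":-0.12,"ty":0,"tz":0,"turn":0}]'
python3 -m jog '[{"tx":-0.02,"ty":-0.03,"tz":0.002,"turn":0},{"tx":-0.04,"ty":-0.07,"tz":0.005,"turn":0},{"tx":-0.06,"ty":-0.11,"tz":0.007,"turn":0},{"tx":-0.08,"ty":-0.15,"tz":0.01,"turn":0},{"tx":-0.1,"ty":-0.19,"tz":0.013,"turn":0}]'
python3 -m jog '[{"tx":0,"ty":-0.04,"tz":0.003,"turn":0},{"tx":0,"ty":-0.08,"tz":0.006,"turn":0},{"tx":0,"ty":-0.12,"tz":0.009,"turn":0},{"tx":0,"ty":-0.16,"tz":0.012,"turn":0},{"tx":0,"ty":-0.2,"tz":0.014,"turn":0}]'
python3 -m jog '[{"tx":0,"ty":-0.02,"tz":0,"turn":0},{"tx":0,"ty":-0.02,"tz":0,"turn":0},{"tx":0,"ty":-0.02,"tz":0,"turn":0},{"tx":0,"ty":-0.02,"tz":0,"turn":0}]'
python3 - <<'E'
from fit import *
import json;res=json.load(open("res.json"))
P={c:r.capture(c) for c in("side","top")}
for b,t in zip(B,T):
    D={c:r.landmark_of(b,P[c])[:2] for c in P}
    print(b,"tray",np.round(res[t],3))
    for a in D["side"]:
        for q in D["top"]:
            x,e=tri(P["side"],a["at"],P["top"],q["at"]); print("   ",x.round(3),np.round(e,3))
a=P["top"]["color"][110:330,150:530,::-1];b=P["side"]["color"][110:400,220:510,::-1]
cv2.imwrite("pics/e.png",cv2.resize(a,None,fx=2.1,fy=2.1,interpolation=2));cv2.imwrite("pics/f.png",cv2.resize(b,None,fx=2,fy=2,interpolation=2))
E
```

```text
clock: 30.45
position: [0.6182, -0.2774, 0.1221]
ee_rot: [128.4, 90.0, -19.9]
force: [-2.1, 1.5, 2.5]
finger_gap: 0.038
clock: 30.87
position: [0.6185, -0.2778, 0.1213]
ee_rot: [111.7, 89.9, -36.5]
force: [-0.8, 1.3, -0.8]
finger_gap: 0.0631
clock: 31.28
position: [0.6176, -0.2772, 0.218]
ee_rot: [-64.4, 89.9, 147.3]
force: [1.0, 0.7, -0.2]
finger_gap: 0.0863
clock: 31.7
position: [0.5283, -0.1526, 0.2987]
ee_rot: [126.5, 90.0, -21.8]
force: [0.3, 0.0, 1.2]
finger_gap: 0.0871
clock: 32.12
position: [0.4345, -0.0225, 0.2981]
ee_rot: [134.4, 89.9, -13.8]
force: [0.3, 0.3, 0.8]
finger_gap: 0.0871
clock: 32.45
position: [0.4283, -0.0107, 0.298]
ee_rot: [121.9, 89.8, -26.3]
force: [-0.0, 0.3, 0.2]
finger_gap: 0.087
bottle_large_round_center tray [0.602 0.286 0.54 ]
    [0.596 0.278 0.087] [0.005 0.005]
    [ 0.443 -0.144  0.478] [0.049 0.049]
bottle_small_round_center tray [0.446 0.252 0.121]
    [0.449 0.265 0.045] [0.001 0.001]
bottle_square_center tray [ 0.437 -0.279  1.194]
    [ 0.442 -0.281  0.074] [0.003 0.003]
bottle_oblong_center tray [ 0.618 -0.276  0.58 ]
    [ 0.618 -0.276  0.075] [0.002 0.002]
    [ 0.577  0.04  -0.067] [0.264 0.264]
```

View pics/e.png

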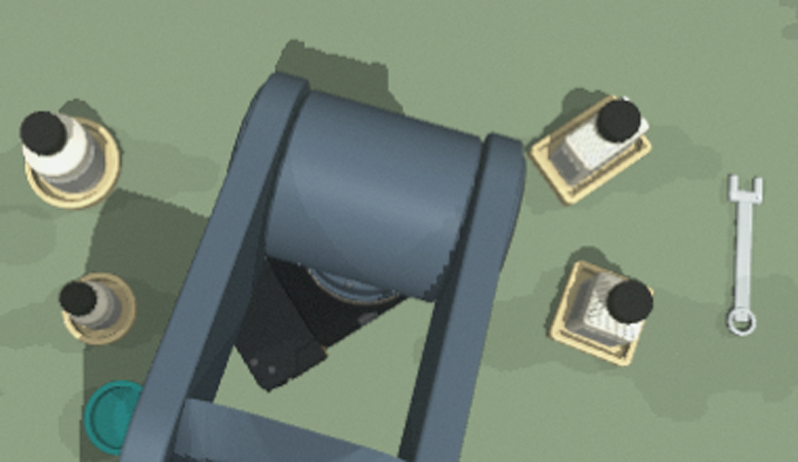

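View pics/f.png

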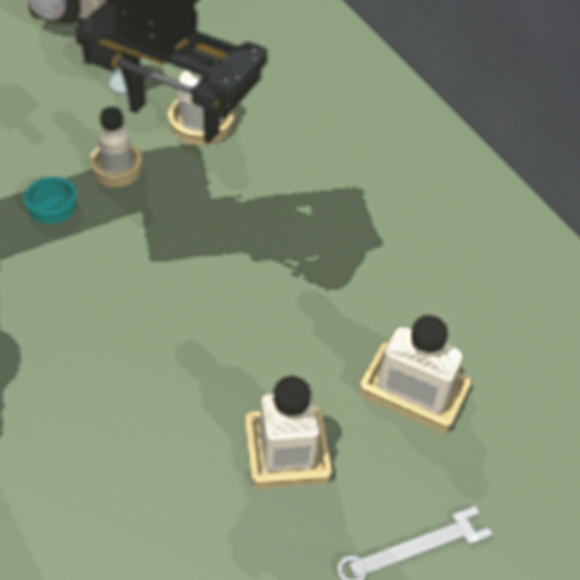

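Both views show all four bottles upright inside their own trays. In the top crop they are at (70,150), (95,305), (600,145) and (605,310). The wrench is untouched, and so is the beaker, which is partly hidden behind the gripper in the side view. I hand in.

```bash
python3 - <<'E'
from h import *
p=r.capture("top");print([(np.round(d["at"]),d["p"]) for n in("beaker","wrench") for d in r.landmark_of(n,p)[:1]])
print(r.sense()["clock"],r.close_job())
E
```

```text
[(array([122., 219.]), 0.84), (array([503., 231.]), 0.61)]
the job is handed in; nothing more can be done
33.1 None
```

I gripped each bottle by its cap, carried it upright, lowered it in steps of about 1 mm until the force showed contact, released it in its own cream tray and then handed the job in at 33.1 s. The last pictures show all four standing upright inside their matching trays, with the gripper clear. The turquoise tray was left alone.

- **Bottle positions:** The square and oblong bottles measured within about 5 mm of their tray centres. The networks put the two round bottles 10 to 13 mm off, and the large one's height about 17 mm too high. The gripper partly hid the large bottle. I trust the positions at release, within 2 mm of the tray centres, and the pictures over those readings. I did not measure again.
- **Oblong bottle's angle:** The first readings disagreed (118° to 126°). I used 120.5°, and just before lowering, the bottle's angle measured within about 2° of its tray's.
- **Beaker and wrench:** The wrench was found 3 pixels from its first place and the beaker 4, which is within the networks' scatter.

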